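Clip the long menu plate onto the stall's clip board

TASK

Lift the spring clip on the grey board until it stays open, slide the long narrow wooden plate lengthways under it, so that it lies flat and centred on the board, and bring the clip back down so that it presses on the plate. Leave the square plate where it is.

Things in the scene. Friction and masses are not known exactly. Their poses are not given: they have to be found in the camera images.
- board: Fixed grey board flat on the table, 260 (x) x 110 (y) x 12 mm. Origin: centre of its underside; z up, +x along it to the hinged end, away from the robot. Hinge axis along y at x 105, z 26 mm, between cheeks (x 96 to 118, |y| 14 to 22, top z 38). Clip when shut: steel arm 14 wide reaching 78 mm to -x, bar 40 wide under it at x 47, black round knob over its tip, centre x 35, y 0, z 52.
- clip (a joint): Spring clip's angle, rad: 0 shut on bare board, about 0.12 shut on the plate, 1.0 fully open (stop). Lifting raises it; the knob swings up and back about the hinge. Over-centre spring: let go above 0.5 it snaps open and stays, below 0.5 it snaps shut; about 2 N at the knob. Knob: cylinder along y, 16 mm diameter, 20 long, on a 12 mm wide stem; pinch its ends (across y) and it can turn between the fingers.
- plate_mid (a point): Centre (half-way up) of the loose long plywood plate, 160 mm (its x) x 50 mm (its y) x 8 mm thick, 35 to 65 g, lying flat on the table to the left or right of the board. Its two ends are alike. Pick it across its 50 mm width.
- spare_mid (a point): Centre (half-way up) of the loose square plywood plate, 85 x 85 x 8 mm, lying flat on the table on the other side of the board; it is to be left alone.
Mind the look-alikes: they are no part of the job. Leave any black look-alike of the part that bears plate_mid alone.

How it is judged:
By the outcome, as a careful person would: the job done as asked, in the order asked, and still so for the second after the job is handed in, with the robot touching nothing.
It also fails if it takes over 64 s, if anything falls off the work surface, if the arm or the gripper's body presses on something with over 40 N, if the wrist force passes 120 N, or if a joint passes its speed limit or range.

ROBOT

A 6-joint arm with a two-finger parallel gripper is mounted at the origin on the work surface. World frame = base frame: x ahead of the robot, y to its left, z up, the work surface at z = 0. Lengths are in m, angles in rad, forces in N, time in s.
With the tool pointing down it reaches from about 0.325 to 1 m from the base axis. Payload 5.1 kg.
Tool frame: the origin (TCP) lies at the very end of the fingers, on their centre line; the grasp point (between the pads) lies 19 mm behind it (r.hold_point_z is the distance from the TCP to the grasp point, in m); z points along the fingers, y is the line along which they close (so a half turn about z gives the same grasp; the last joint's range is limited). The gripper opens to 85 mm and grips with 20 to 120 N. Pads are 22 mm wide; open, the fingers measure 114 mm over their backs; the gripper's body (76 mm by 85 mm) begins 54 mm behind the grasp point. The pads swing forward as they close: fully open they stand 13 mm farther back than shut.
Start: joints at [-1.314, 0.124, 1.65, -0, 1.367, -0.083], TCP at [0.217, -0.613, 0.231] pointing down, gripper open.
Joint ranges: [-2.61, 2.61], [-1.02, 2.33], [0.03, 2.71], [-1.35, 4.49], [0.32, 2.68], [-2.91, 2.91]. Speed limits (rad/s): [2.57, 2.57, 3.14, 3.14, 3.14, 3.14].

INTERFACE

Orientations are given as a 3x3 rotation matrix whose columns are the frame's x, y, z axes.
In Python, from plant import r gives the robot as it stands.
- The arm moves only by the shell command python3 -m pendant 'ROWS' [FORCE]. ROWS is JSON, a list of rows, each an object with "travel": the shift along the world's x, y, z in units of 60 mm (1.0 is 60 mm), a list of three; "rotation": the turn, a rotation vector about the world's x, y, z in units of 8 degrees (1.0 is 8 degrees), a list of three; "gripper": the opening in per cent of the stroke, from 0 (shut) to 100 (fully open). A call has 1 to 5 rows; each row shifts and turns the commanded pose from where the row before left it; what a row does not reach is not made up. A row lasts 1/8 s, in which the tool goes at most 62.5 mm and 10.7 degrees, less where a joint would pass 70% of its speed; a pose out of reach is approached as far as the arm can. A call is refused whole if a number of a shift passes 1 or a number of a turn 1, either way. A call with a gripper value outside its range is refused whole. The fingers move at their own pace and stop on an object; FORCE is the grip in N (left out, the last holds). Time passes only in rows, so rows that do not move let the fingers close. It gives the time, the measured TCP pose, the force, the opening and the grip force at its end, in the units of the state.
- r.get_state(): the state, without advancing time (a new reading comes with each control period).
- r.capture(name): name is "scene" or "side" or "wrist"; returns the picture (480x640x3 uint8, red, green, blue); there is no depth.
- r.get_calibration(name): a dict with "mtx" (3x3 intrinsics, pixels), "R" (3x3) and "t" (3): a world point X has camera coordinates R X + t; the wrist camera has in their place "mount" (4x4, takes a point from camera to tool coordinates, whose origin is the TCP and whose axes are the flange's). Camera axes: x right, y down, z forward; pixel columns grow to the right and rows downward; lengths in m; the calibration is good to about 2 mm. A picture is of the moment at which its call begins: read the wrist's pose just before it. get_calibration takes no time and is no camera call.
- r.sign_off(): hands the job in; it is judged then, once.
Trained networks look in the newest picture that a camera, given by its name, has taken for a name from the list of things; names that differ only in an ending like _2 or _b are one class to them, and where a whole thing is asked for, a point or a joint stands for the part that bears it (a point fixed in the world has none). Each returns a list of dicts, best first, with "confidence" (0 to 1); they miss things now and then, are a little off and sometimes report something else, mostly with a low value. They report only what shows in the picture. A call takes as long as a camera call. They do not tell look-alikes from the thing itself.
- r.silhouettes(camera, name): "region" (480x640 bool, what is visible of it) and "pixel" ([column, row] in pixels, amid what is visible of it).
- r.place_of(camera, name): "pixel" ([column, row] in pixels: a listed point, or the origin of a listed thing).
The state is a dict: "t": time; "joint_positions": joint angles; "joint_vel": joint speeds; "effort": joint torques, N m; "ee_pos": TCP position; "orientation": TCP orientation; "wrist_force": force on the tool from outside, world axes, zero at the start; "wrist_torque": the same for the moment, N m; "gripper_width": finger opening in m; "grasp_force": force on a finger pad.
Only numpy, scipy, OpenCV 4.12 (cv2) and the standard library are available. Lean on these libraries where they do the work, as an engineer would, in place of code of your own. Each camera call takes 0.05 s, during which the arm holds its last target. There are 200 camera calls.

## Working session

There is one attempt and no reset: what is moved stays moved. The work goes in short steps, Python scripts to look and compute and a shell command to move; the robot and the scene stay as the last step left them, time stands still between calls to the robot, and variables do not carry over. Pictures are saved under pics/ and viewed, at most 10 in all, crops included, and the job is handed in when it is done.

```bash
mkdir -p pics; ls; python3 - <<'E'
from plant import r
import cv2,numpy as np
s=r.get_state();print(s['t'],s['ee_pos'],s['orientation'],r.hold_point_z)
for c in ('scene','side'):
    im=r.capture(c);cv2.imwrite(f'pics/{c}0.png',im[:,:,::-1])
    K=r.get_calibration(c);print(c,K['mtx'].tolist(),(-K['R'].T@K['t']).round(3),K['R'][2].round(3))
    for n in('board','clip','plate_mid','spare_mid'):
        print(n,[(np.round(d['pixel'],1).tolist(),round(d['confidence'],2)) for d in r.place_of(c,n)],[(np.round(d['pixel']).tolist(),round(d['confidence'],2),int(d['region'].sum())) for d in r.silhouettes(c,n)])
a=cv2.imread('pics/scene0.png');b=cv2.imread('pics/side0.png')
E
```

```text
pics
0.0 [ 0.21646258 -0.61224036  0.23002183] [[ 9.42817174e-01  3.33309856e-01 -5.62186100e-04]
 [ 3.33310294e-01 -9.42814944e-01  2.05635077e-03]
 [ 1.55364524e-04 -2.12614524e-03 -9.99997728e-01]] 0.0187
scene [[521.2200426625724, 0.0, 320.7622660931409], [0.0, 521.2200426625724, 253.8754278522586], [0.0, 0.0, 1.0]] [1.31  0.2   0.925] [-0.686 -0.1   -0.72 ]
board [([295.5, 285.9], 0.86)] [([294.0, 289.0], 0.74, 4186)]Traceback (most recent call last):
  File "<stdin>", line 8, in <module>
ValueError: it knows: board, plate_mid, spare_mid
```

View pics/scene0.png

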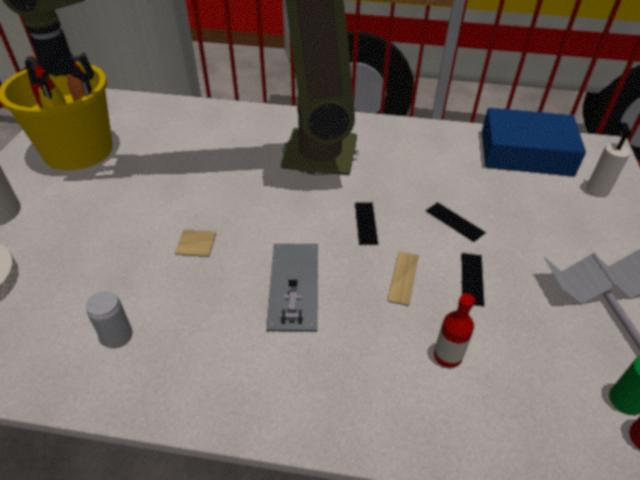

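The scene view shows the board at (294,287), with the clip's hinge at its near end (292,315). The wooden long plate is at (403,278) and the square plate at (196,243). Black look-alikes are at (366,222), (455,221) and (472,279). I choose (403,278), the only wooden long plate.

```bash
cat > h.py <<'E'
from plant import r
import cv2,numpy as np
def ray(c,px,z,T=None):
    K=r.get_calibration(c); d=np.linalg.inv(K['mtx'])@np.array([px[0],px[1],1.])
    if c=='wrist':
        M=T@K['mount']; o=M[:3,3]; d=M[:3,:3]@d
    else:
        o=-K['R'].T@K['t']; d=K['R'].T@d
    return o+d*(z-o[2])/d[2]
def tcp():
    s=r.get_state();T=np.eye(4);T[:3,:3]=s['orientation'];T[:3,3]=s['ee_pos'];return T
def fit(c,region,z,T=None):
    cs,_=cv2.findContours(region.astype(np.uint8),cv2.RETR_EXTERNAL,cv2.CHAIN_APPROX_NONE)
    k=max(cs,key=cv2.contourArea)[:,0]
    P=np.array([ray(c,p,z,T)[:2] for p in k])
    (cx,cy),(w,h),a=cv2.minAreaRect((P*1000).astype(np.float32))
    if w<h: w,h,a=h,w,a-90
    return np.round([cx,cy,w,h,a],1)
E
python3 - <<'E'
from h import *
for c in ('scene','side'):
    im=r.capture(c);cv2.imwrite(f'pics/{c}0.png',im[:,:,::-1])
    K=r.get_calibration(c);print(c,(-K['R'].T@K['t']).round(3),K['R'][2].round(3))
    for n,z,zt in(('board',0,.012),('plate_mid',.004,.008),('spare_mid',.004,.008)):
        print(n,[(np.round(d['pixel'],1).tolist(),round(d['confidence'],2),ray(c,d['pixel'],z).round(4)) for d in r.place_of(c,n)],
        [(np.round(d['pixel']).tolist(),round(d['confidence'],2),fit(c,d['region'],zt)) for d in r.silhouettes(c,n)])
im=cv2.imread('pics/scene0.png')[190:350,160:500];im=cv2.resize(im,None,fx=2.2,fy=2.2,interpolation=cv2.INTER_CUBIC);cv2.imwrite('pics/crop0.png',im)
E
```

```text
scene [1.31  0.2   0.925] [-0.686 -0.1   -0.72 ]
board [([294.8, 289.7], 0.83, array([0.5529, 0.0303, 0.    ]))] [([293.0, 290.0], 0.61, array([544.9,  24.7, 271.4, 111. ,   9.3]))]
plate_mid [([471.1, 281.6], 0.88, array([0.463 , 0.4335, 0.004 ])), ([405.9, 281.4], 0.87, array([0.488 , 0.2824, 0.004 ])), ([366.9, 222.5], 0.83, array([0.3009, 0.1728, 0.004 ])), ([450.6, 220.7], 0.6, array([0.2566, 0.3889, 0.004 ]))] [([454.0, 221.0], 0.91, array([257.4, 399.7, 160.1,  59.8,  51. ])), ([366.0, 222.0], 0.85, array([304.6, 169.1, 161.7,  54.2,  11.3])), ([473.0, 278.0], 0.78, array([453.5, 434.3, 164. ,  50.6,  -0.9])), ([405.0, 280.0], 0.69, array([478.4, 273.7, 164.3,  51.1,  -6.3]))]
spare_mid [([194.3, 243.5], 0.66, array([ 0.4508, -0.244 ,  0.004 ]))] [([195.0, 245.0], 0.71, array([ 450. , -241.6,   90.4,   85.9,    5.4]))]
side [0.267 0.867 0.732] [ 0.169 -0.754 -0.635]
board [([270.2, 240.8], 0.65, array([0.5409, 0.0286, 0.    ]))] [([271.0, 237.0], 0.71, array([538.4,  25.2, 260.8, 141.2,   9.8]))]
plate_mid [([402.8, 438.1], 0.97, array([0.25  , 0.3981, 0.004 ])), ([386.3, 311.6], 0.87, array([0.3013, 0.1692, 0.004 ])), ([270.4, 344.3], 0.76, array([0.4702, 0.2778, 0.004 ])), ([254.1, 438.4], 0.59, array([0.4471, 0.4417, 0.004 ]))] [([254.0, 439.0], 0.86, array([447.8, 439. , 161.5,  53.9,  -1.3])), ([387.0, 312.0], 0.78, array([298.2, 174.4, 158. ,  55. ,  10.4])), ([271.0, 343.0], 0.6, array([471.3, 279.3, 160.3,  53.9,  -5.8])), ([401.0, 441.0], 0.59, array([252.2, 402.7, 163.5,  53.3,  51.7])), ([245.0, 227.0], 0.24, array([597.9,   9. ,  76.8,  58.4,  50.8]))]
spare_mid [([345.0, 169.9], 0.88, array([ 0.4441, -0.238 ,  0.004 ]))] [([345.0, 171.0], 0.83, array([ 442.9, -232.9,   92.8,   87. ,  -81.7]))]
```

View pics/side0.png

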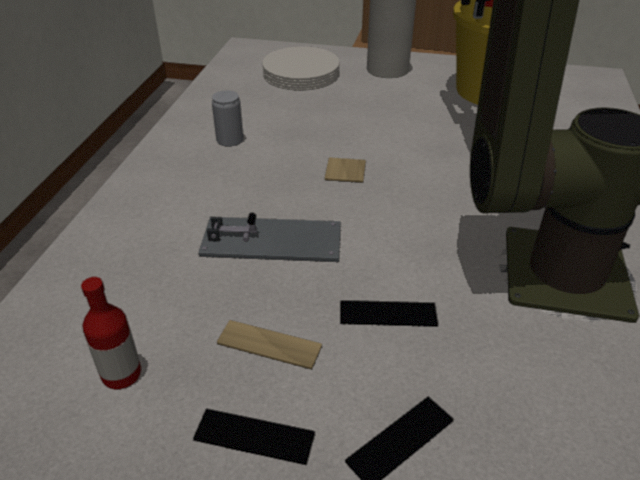

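View pics/crop0.png

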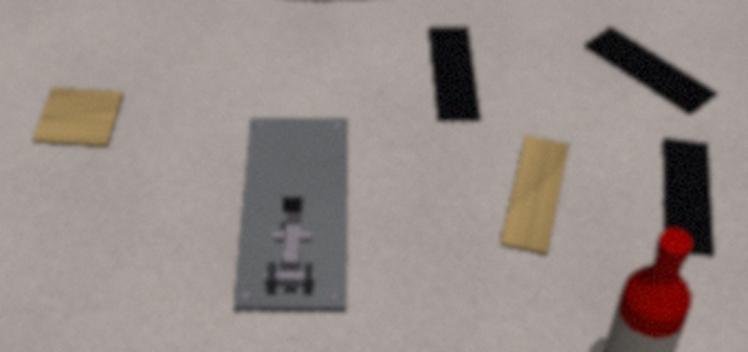

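Side view: board at (271,240) with the knob at (251,217), wooden plate at (270,344), square plate at (345,170), black look-alikes at (387,312), (254,438) and (401,440). The crop confirms that the only wooden long plate is on the board's +y side. I'll move to a wrist view over the board.

```bash
python3 -m pendant '[{"travel":[0.2,0.3,0.8],"rotation":[0,0,-0.6],"gripper":100},{"travel":[0.4,0.9,0.1],"rotation":[0,0,-0.65],"gripper":100},{"travel":[0.4,0.9,0],"rotation":[0,0,0],"gripper":100},{"travel":[0.4,0.9,0],"rotation":[0,0,0],"gripper":100},{"travel":[0.4,0.9,0],"rotation":[0,0,0],"gripper":100}]' 40
python3 -m pendant '[{"travel":[0.4,0.9,0],"rotation":[0,0,0],"gripper":100},{"travel":[0.4,0.9,0],"rotation":[0,0,0],"gripper":100},{"travel":[0.4,0.9,0],"rotation":[0,0,0],"gripper":100},{"travel":[0.4,0.9,0.3],"rotation":[0,0,0],"gripper":100},{"travel":[0.4,0.9,0.3],"rotation":[0,0,0],"gripper":100}]'
python3 -m pendant '[{"travel":[0.4,0.9,0],"rotation":[0,0,0],"gripper":100},{"travel":[0.4,0.9,0],"rotation":[0,0,0],"gripper":100},{"travel":[0,0.4,0],"rotation":[0,0,0],"gripper":50},{"travel":[0,0,0],"rotation":[0,0,0],"gripper":50}]'
python3 - <<'E'
from h import *
print(r.get_calibration('wrist'))
T=tcp();im=r.capture('wrist');cv2.imwrite('pics/w1.png',im[:,:,::-1]);print(T.round(4))
for n,z,zt in(('board',0,.012),('plate_mid',.004,.008)):
    print(n,[(np.round(d['pixel'],1).tolist(),round(d['confidence'],2),ray('wrist',d['pixel'],z,T).round(4)) for d in r.place_of('wrist',n)],
    [(np.round(d['pixel']).tolist(),round(d['confidence'],2),fit('wrist',d['region'],zt,T)) for d in r.silhouettes('wrist',n)])
E
```

```text
t: 1.48
ee_pos: [0.3251, -0.3771, 0.2855]
orientation: [[0.986, 0.164, 0.001], [0.164, -0.986, -0.0], [0.001, 0.001, -1.0]]
wrist_force: [0.7, 0.6, -0.1]
gripper_width: 0.0854
grasp_force: 0.0
t: 2.1
ee_pos: [0.4449, -0.1069, 0.3219]
orientation: [[0.986, 0.164, 0.001], [0.164, -0.986, -0.0], [0.001, 0.0, -1.0]]
wrist_force: [0.8, -0.1, -0.4]
gripper_width: 0.0857
grasp_force: 0.0
t: 2.6
ee_pos: [0.4926, 0.0246, 0.3213]
orientation: [[0.986, 0.168, -0.0], [0.168, -0.986, -0.0], [-0.0, 0.0, -1.0]]
wrist_force: [0.2, -0.6, -0.3]
gripper_width: 0.0515
grasp_force: 0.0
{'mtx': array([[330.94075352,   0.        , 321.66623848],
       [  0.        , 330.94075352, 243.03117104],
       [  0.        ,   0.        ,   1.        ]]), 'mount': array([[-4.31802518e-05, -9.65941745e-01, -2.58759625e-01,
         6.66534786e-02],
       [ 9.99999998e-01, -5.14529546e-05,  2.51983090e-05,
         1.13259629e-03],
       [-3.76540458e-05, -2.58759623e-01,  9.65941746e-01,
        -1.43598987e-01],
       [ 0.00000000e+00,  0.00000000e+00,  0.00000000e+00,
         1.00000000e+00]])}
[[ 9.858e-01  1.678e-01 -1.000e-04  4.926e-01]
 [ 1.678e-01 -9.858e-01 -1.000e-04  2.460e-02]
 [-1.000e-04  0.000e+00 -1.000e+00  3.213e-01]
 [ 0.000e+00  0.000e+00  0.000e+00  1.000e+00]]
board [([328.5, 171.4], 0.74, array([0.5378, 0.0216, 0.    ]))] [([328.0, 159.0], 0.81, array([540.4,  23.8, 259.2, 109.8,   8.9])), ([139.0, 181.0], 0.65, array([476.2, 270. , 159.5,  53.5,  -5.9]))]
plate_mid [([206.2, 311.6], 0.94, array([0.3004, 0.1695, 0.004 ])), ([25.3, 185.9], 0.73, array([0.4486, 0.4302, 0.004 ])), ([140.9, 185.4], 0.66, array([0.476 , 0.2732, 0.004 ])), ([53.3, 316.0], 0.58, array([0.2537, 0.3999, 0.004 ]))] [([22.0, 180.0], 0.69, array([450.3, 432.8, 161.7,  55.5,  -0.8])), ([201.0, 292.0], 0.65, array([322.5, 170.8, 115.3,  51.9,  10.3])), ([52.0, 313.0], 0.65, array([256.2, 396.6, 161.1,  56.1,  51.5]))]
```

View pics/w1.png

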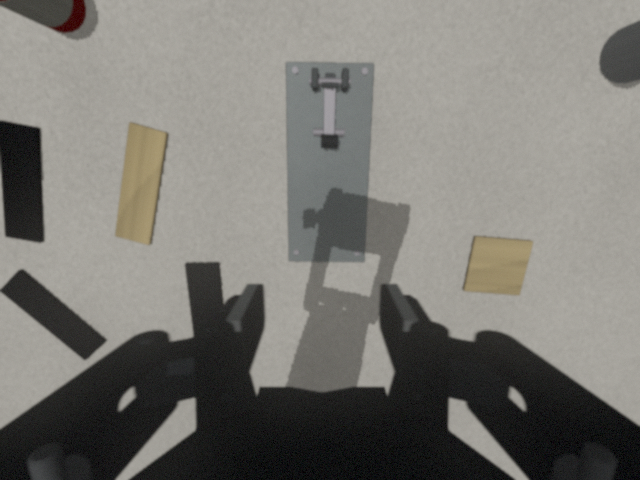

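Wrist view: board centred near (330,160), shut clip with knob at (330,141), plate at (140,183), square plate at (498,265). The knob ray gives about (0.575, 0.0285), which agrees with the board fit. I'll go down onto the knob.

```bash
python3 -m pendant '[{"travel":[0.69,0.03,-0.7],"rotation":[0,0,0],"gripper":50},{"travel":[0.68,0.03,-0.7],"rotation":[0,0,0],"gripper":50},{"travel":[0,0,-0.9],"rotation":[0,0,0],"gripper":50},{"travel":[0,0,-0.9],"rotation":[0,0,0],"gripper":50},{"travel":[0,0,-0.4],"rotation":[0,0,0],"gripper":50}]' 30
python3 -m pendant '[{"travel":[0,0,0],"rotation":[0,0,0],"gripper":50},{"travel":[0,0,0],"rotation":[0,0,0],"gripper":50}]'
python3 - <<'E'
from h import *
T=tcp();im=r.capture('wrist');cv2.imwrite('pics/w2.png',im[:,:,::-1]);print(T.round(4))
E
```

```text
t: 3.48
ee_pos: [0.5724, 0.0256, 0.101]
orientation: [[0.987, 0.163, -0.006], [0.163, -0.987, 0.0], [-0.006, -0.001, -1.0]]
wrist_force: [0.7, -0.1, -0.1]
gripper_width: 0.0428
grasp_force: 0.0
t: 3.72
ee_pos: [0.5759, 0.0261, 0.1071]
orientation: [[0.987, 0.164, 0.003], [0.164, -0.987, -0.0], [0.003, 0.001, -1.0]]
wrist_force: [0.1, -0.4, 1.0]
gripper_width: 0.0426
grasp_force: 0.0
[[ 9.865e-01  1.635e-01  2.600e-03  5.759e-01]
 [ 1.635e-01 -9.865e-01 -2.000e-04  2.610e-02]
 [ 2.500e-03  6.000e-04 -1.000e+00  1.071e-01]
 [ 0.000e+00  0.000e+00  0.000e+00  1.000e+00]]
```

View pics/w2.png

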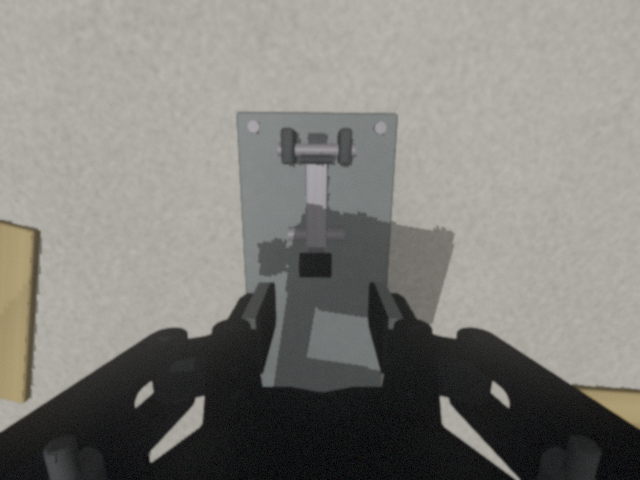

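Knob at (315,265) lies about 3 mm to +y of the tool axis and is centred along x. I'll descend and pinch it.

```bash
python3 -m pendant '[{"travel":[0,0.05,-0.5],"rotation":[0,0,0],"gripper":50},{"travel":[0,0,-0.4],"rotation":[0,0,0],"gripper":50},{"travel":[0,0,-0.25],"rotation":[0,0,0],"gripper":50},{"travel":[0,0,0],"rotation":[0,0,0],"gripper":50}]' 30
python3 -m pendant '[{"travel":[0,0,0],"rotation":[0,0,0],"gripper":15},{"travel":[0,0,0],"rotation":[0,0,0],"gripper":10},{"travel":[0,0,0],"rotation":[0,0,0],"gripper":10},{"travel":[0,0,0],"rotation":[0,0,0],"gripper":10}]' 30
```

```text
t: 4.28
ee_pos: [0.5747, 0.0297, 0.0363]
orientation: [[0.986, 0.164, -0.001], [0.164, -0.986, 0.0], [-0.001, -0.0, -1.0]]
wrist_force: [-0.6, 0.3, -0.0]
gripper_width: 0.043
grasp_force: 0.0
t: 4.78
ee_pos: [0.5759, 0.0301, 0.038]
orientation: [[0.986, 0.164, 0.002], [0.164, -0.986, 0.001], [0.002, -0.0, -1.0]]
wrist_force: [-1.8, 3.1, 6.3]
gripper_width: 0.0191
grasp_force: 33.1
```

```bash
python3 -m pendant '[{"travel":[0.11,0.02,0.22],"rotation":[0,0,0],"gripper":10},{"travel":[0.15,0.02,0.2],"rotation":[0,0,0],"gripper":10},{"travel":[0.18,0.03,0.16],"rotation":[0,0,0],"gripper":10},{"travel":[0.21,0.04,0.12],"rotation":[0,0,0],"gripper":10},{"travel":[0.17,0.03,0.06],"rotation":[0,0,0],"gripper":10}]'
python3 -m pendant '[{"travel":[0,0,0],"rotation":[0,0,0],"gripper":10},{"travel":[0,0,0],"rotation":[0,0,0],"gripper":10}]'
```

```text
t: 5.4
ee_pos: [0.6257, 0.0381, 0.0833]
orientation: [[0.986, 0.165, 0.002], [0.165, -0.986, -0.001], [0.002, 0.001, -1.0]]
wrist_force: [-1.9, -0.5, -1.2]
gripper_width: 0.0192
grasp_force: 30.0
t: 5.65
ee_pos: [0.6254, 0.038, 0.0832]
orientation: [[0.986, 0.164, 0.003], [0.164, -0.986, -0.0], [0.003, 0.001, -1.0]]
wrist_force: [-0.6, -0.6, 2.9]
gripper_width: 0.0192
grasp_force: 31.0
```

```bash
python3 -m pendant '[{"travel":[0,0,0],"rotation":[0,0,0],"gripper":50},{"travel":[0,0,0],"rotation":[0,0,0],"gripper":50},{"travel":[0,0,0.3],"rotation":[0,0,0],"gripper":50},{"travel":[0,0,0.8],"rotation":[0,0,0],"gripper":60},{"travel":[0,0,0.9],"rotation":[0,0,0],"gripper":80}]'
python3 -m pendant '[{"travel":[-0.6,0.7,0.2],"rotation":[0,0,-0.6],"gripper":80},{"travel":[-0.6,0.7,0],"rotation":[0,0,-0.7],"gripper":80},{"travel":[-0.6,0.7,0],"rotation":[0,0,-0.7],"gripper":80},{"travel":[-0.6,0.7,0],"rotation":[0,0,0],"gripper":80},{"travel":[-0.4,0.7,0],"rotation":[0,0,0],"gripper":80}]'
python3 -m pendant '[{"travel":[0,0.2,0],"rotation":[0,0,0],"gripper":80},{"travel":[0,0,0],"rotation":[0,0,0],"gripper":80}]'
python3 - <<'E'
from h import *
T=tcp();im=r.capture('wrist');cv2.imwrite('pics/w3.png',im[:,:,::-1]);print(T.round(4))
for n,z,zt in(('board',0,.012),('plate_mid',.004,.008)):
    print(n,[(np.round(d['pixel'],1).tolist(),round(d['confidence'],2),ray('wrist',d['pixel'],z,T).round(4)) for d in r.place_of('wrist',n)],
    [(np.round(d['pixel']).tolist(),round(d['confidence'],2),fit('wrist',d['region'],zt,T)) for d in r.silhouettes('wrist',n)])
E
```

```text
t: 6.28
ee_pos: [0.6235, 0.0381, 0.2035]
orientation: [[0.986, 0.165, -0.001], [0.165, -0.986, -0.0], [-0.001, -0.0, -1.0]]
wrist_force: [0.7, -0.2, -0.2]
gripper_width: 0.0673
grasp_force: 0.0
t: 6.9
ee_pos: [0.4548, 0.2494, 0.2156]
orientation: [[0.994, -0.114, 0.002], [-0.114, -0.994, 0.001], [0.002, -0.001, -1.0]]
wrist_force: [-0.0, 0.7, -0.1]
gripper_width: 0.0683
grasp_force: 0.0
t: 7.15
ee_pos: [0.4564, 0.2606, 0.2149]
orientation: [[0.994, -0.112, 0.002], [-0.112, -0.994, 0.0], [0.002, -0.0, -1.0]]
wrist_force: [0.6, 0.1, -0.1]
gripper_width: 0.0679
grasp_force: 0.0
[[ 9.937e-01 -1.124e-01  1.600e-03  4.564e-01]
 [-1.124e-01 -9.937e-01  2.000e-04  2.606e-01]
 [ 1.600e-03 -3.000e-04 -1.000e+00  2.149e-01]
 [ 0.000e+00  0.000e+00  0.000e+00  1.000e+00]]
board [([543.2, 112.0], 0.73, array([0.5392, 0.0244, 0.    ]))] [([548.0, 113.0], 0.7, array([532.1,  14.9, 241.9, 135.5,   8.4]))]
plate_mid [([306.7, 203.4], 0.75, array([0.4744, 0.2741, 0.004 ])), ([228.3, 384.9], 0.7, array([0.2593, 0.3999, 0.004 ])), ([166.4, 239.0], 0.63, array([0.4527, 0.4331, 0.004 ])), ([413.4, 341.5], 0.57, array([0.2945, 0.1671, 0.004 ]))] [([244.0, 385.0], 0.92, array([263.6, 373.8,  42.7,  25.1,  14.9])), ([164.0, 236.0], 0.87, array([450.4, 433.5, 159.7,  53. ,  -0.8])), ([308.0, 197.0], 0.85, array([475. , 274.1, 159.5,  51.2,  -6.7])), ([396.0, 309.0], 0.83, array([312.1, 171.1, 140.7,  50. ,   9.7]))]
```

View pics/w3.png

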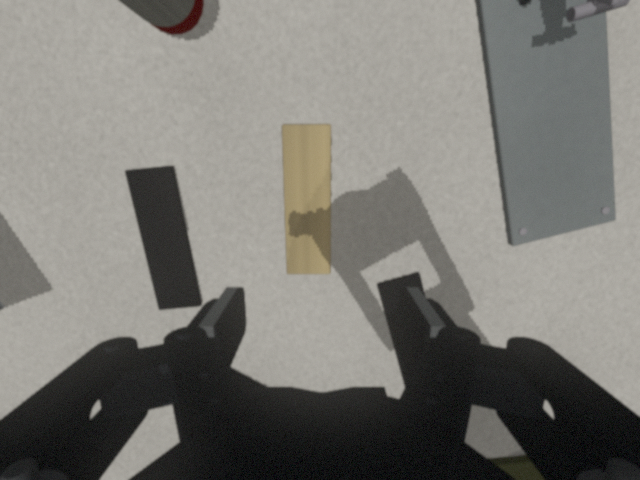

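The clip stays open (arm and shadow at top right, 590,10). The wooden plate at (307,197) gives (0.475, 0.274) with yaw −6.5°, and its length and width match. I'll descend for the grasp 25 mm toward its −x end.

```bash
python3 -m pendant '[{"travel":[-0.1,0.27,-0.8],"rotation":[0,0,0],"gripper":80},{"travel":[0,0,-0.9],"rotation":[0,0,0],"gripper":80},{"travel":[0,0,-0.9],"rotation":[0,0,0],"gripper":80},{"travel":[0,0,-0.6],"rotation":[0,0,0],"gripper":80},{"travel":[0,0,-0.3],"rotation":[0,0,0],"gripper":80}]' 40
python3 -m pendant '[{"travel":[0,0,0],"rotation":[0,0,0],"gripper":80},{"travel":[0,0,0],"rotation":[0,0,0],"gripper":80}]'
```

```text
t: 8.02
ee_pos: [0.449, 0.275, 0.0015]
orientation: [[0.993, -0.115, -0.004], [-0.115, -0.993, -0.002], [-0.003, 0.002, -1.0]]
wrist_force: [-0.8, -0.3, -0.2]
gripper_width: 0.068
grasp_force: 0.0
t: 8.28
ee_pos: [0.4516, 0.2769, 0.0058]
orientation: [[0.993, -0.114, 0.003], [-0.114, -0.993, 0.001], [0.003, -0.002, -1.0]]
wrist_force: [0.4, 0.2, 0.0]
gripper_width: 0.0684
grasp_force: 0.0
```

```bash
python3 -m pendant '[{"travel":[0,0,-0.1],"rotation":[0,0,0],"gripper":80},{"travel":[0,0,0],"rotation":[0,0,0],"gripper":55},{"travel":[0,0,0],"rotation":[0,0,0],"gripper":50},{"travel":[0,0,0],"rotation":[0,0,0],"gripper":50},{"travel":[0,0,0],"rotation":[0,0,0],"gripper":50}]' 40
```

```text
t: 8.9
ee_pos: [0.4506, 0.2767, -0.0013]
orientation: [[0.994, -0.114, 0.001], [-0.114, -0.994, 0.001], [0.001, -0.001, -1.0]]
wrist_force: [-0.8, -0.4, 6.3]
gripper_width: 0.0484
grasp_force: 41.8
```

Grasped (48 mm, 42 N). I'll lift, turn to the board's yaw and go to the pre-insert pose behind the board.

```bash
python3 -m pendant '[{"travel":[0,0,0.4],"rotation":[0,0,0],"gripper":50},{"travel":[0,0,0.6],"rotation":[0,0,0],"gripper":50},{"travel":[0,0,0.4],"rotation":[0,0,0],"gripper":50},{"travel":[-0.15,-0.5,0],"rotation":[0,0,0.6],"gripper":50},{"travel":[-0.15,-0.7,0],"rotation":[0,0,0.65],"gripper":50}]'
python3 -m pendant '[{"travel":[-0.15,-0.85,0],"rotation":[0,0,0.4],"gripper":50},{"travel":[-0.15,-0.85,0],"rotation":[0,0,0.3],"gripper":50},{"travel":[-0.13,-0.8,0],"rotation":[0,0,0],"gripper":50},{"travel":[0,-0.6,0],"rotation":[0,0,0],"gripper":50},{"travel":[0,-0.27,0],"rotation":[0,0,0],"gripper":50}]'
python3 -m pendant '[{"travel":[0,0,0],"rotation":[0,0,0],"gripper":50},{"travel":[0,0,0],"rotation":[0,0,0],"gripper":50}]'
python3 - <<'E'
from h import *
T=tcp();im=r.capture('wrist');cv2.imwrite('pics/w4.png',im[:,:,::-1]);print(T.round(4))
zt=T[2,3]+.009
for n,z,zt in(('board',0,.012),('plate_mid',.004,zt)):
    print(n,[(np.round(d['pixel'],1).tolist(),round(d['confidence'],2),ray('wrist',d['pixel'],z,T).round(4)) for d in r.place_of('wrist',n)],
    [(np.round(d['pixel']).tolist(),round(d['confidence'],2),fit('wrist',d['region'],zt,T)) for d in r.silhouettes('wrist',n)])
E
```

```text
t: 9.52
ee_pos: [0.4316, 0.204, 0.0819]
orientation: [[0.998, 0.065, 0.0], [0.065, -0.998, 0.0], [0.0, -0.0, -1.0]]
wrist_force: [1.1, -0.7, -0.0]
gripper_width: 0.0486
grasp_force: 41.5
t: 10.15
ee_pos: [0.4054, 0.0006, 0.0813]
orientation: [[0.988, 0.155, -0.001], [0.155, -0.988, -0.0], [-0.001, -0.0, -1.0]]
wrist_force: [0.5, 0.1, 0.7]
gripper_width: 0.0487
grasp_force: 41.5
t: 10.4
ee_pos: [0.4059, 0.0027, 0.0815]
orientation: [[0.987, 0.158, -0.001], [0.158, -0.987, 0.0], [-0.001, -0.001, -1.0]]
wrist_force: [-0.1, 0.0, -0.6]
gripper_width: 0.0487
grasp_force: 41.5
[[ 9.875e-01  1.578e-01 -7.000e-04  4.059e-01]
 [ 1.578e-01 -9.875e-01  4.000e-04  2.700e-03]
 [-6.000e-04 -5.000e-04 -1.000e+00  8.150e-02]
 [ 0.000e+00  0.000e+00  0.000e+00  1.000e+00]]
board [([321.4, 34.7], 0.88, array([ 0.5406,  0.0233, -0.    ]))] [([321.0, 47.0], 0.92, array([483.2,  14.7, 142.9, 110.9,   9.1]))]
plate_mid [([78.8, 354.9], 0.87, array([0.2971, 0.1714, 0.004 ])), ([321.5, 253.8], 0.74, array([0.4056, 0.0016, 0.004 ]))] [([67.0, 308.0], 0.7, array([381.4, 110.5,  68.5,  33.3,   9.9])), ([321.0, 206.0], 0.67, array([436.4,   6.5, 148. ,  50.1,   9.5]))]
```

View pics/w4.png

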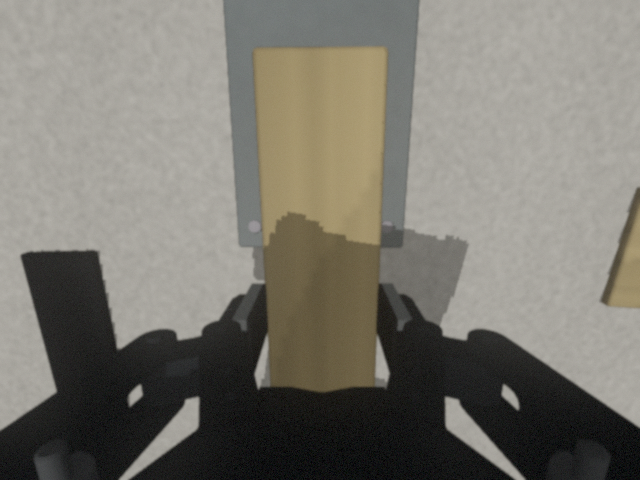

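The plate is centred over the board axis (near board corners at 238/404, plate edges at 267/376, both middles at 321). Its front end lies at tool x 104 mm, as expected. I'll lower it and slide it in.

```bash
python3 -m pendant '[{"travel":[0,0,-0.5],"rotation":[0,0,0],"gripper":50},{"travel":[0,0,-0.4],"rotation":[0,0,0],"gripper":50},{"travel":[0,0,-0.2],"rotation":[0,0,0],"gripper":50},{"travel":[0,0,0],"rotation":[0,0,0],"gripper":50}]'
python3 -m pendant '[{"travel":[0.4,0.065,0],"rotation":[0,0,0],"gripper":50},{"travel":[0.5,0.08,0],"rotation":[0,0,0],"gripper":50},{"travel":[0.5,0.08,0],"rotation":[0,0,0],"gripper":50},{"travel":[0.44,0.065,0],"rotation":[0,0,0],"gripper":50},{"travel":[0,0,0],"rotation":[0,0,0],"gripper":50}]'
python3 -m pendant '[{"travel":[0,0,0],"rotation":[0,0,0],"gripper":50}]'
python3 - <<'E'
from h import *
T=tcp();im=r.capture('wrist');cv2.imwrite('pics/w5.png',im[:,:,::-1]);print(T.round(4))
r.capture('scene')
for c in('wrist','scene'):
    print(c,[(np.round(d['pixel'],1).tolist(),round(d['confidence'],2),ray(c,d['pixel'],.019,T).round(4)) for d in r.place_of(c,'plate_mid')])
E
```

```text
t: 11.15
ee_pos: [0.4056, 0.0024, 0.0152]
orientation: [[0.987, 0.158, -0.002], [0.158, -0.987, 0.0], [-0.002, -0.001, -1.0]]
wrist_force: [0.0, 0.2, -0.4]
gripper_width: 0.0485
grasp_force: 41.5
t: 11.78
ee_pos: [0.5193, 0.0197, 0.0177]
orientation: [[0.987, 0.158, 0.003], [0.158, -0.987, -0.0], [0.003, 0.001, -1.0]]
wrist_force: [-0.3, 0.5, -0.4]
gripper_width: 0.0487
grasp_force: 41.5
t: 11.9
ee_pos: [0.5162, 0.0196, 0.0163]
orientation: [[0.987, 0.158, -0.0], [0.158, -0.987, -0.0], [-0.0, 0.0, -1.0]]
wrist_force: [-0.7, 0.3, -0.5]
gripper_width: 0.0486
grasp_force: 41.5
[[ 9.875e-01  1.578e-01 -2.000e-04  5.162e-01]
 [ 1.578e-01 -9.875e-01 -1.000e-04  1.960e-02]
 [-2.000e-04  0.000e+00 -1.000e+00  1.630e-02]
 [ 0.000e+00  0.000e+00  0.000e+00  1.000e+00]]
wrist [([321.6, 253.7], 0.97, array([0.5401, 0.0223, 0.019 ]))]
scene [([454.4, 222.4], 0.85, array([0.2787, 0.3954, 0.019 ])), ([471.7, 281.2], 0.72, array([0.4753, 0.4311, 0.019 ])), ([295.9, 283.7], 0.65, array([0.5505, 0.0329, 0.019 ])), ([364.6, 222.7], 0.65, array([0.3191, 0.1675, 0.019 ]))]
```

View pics/w5.png

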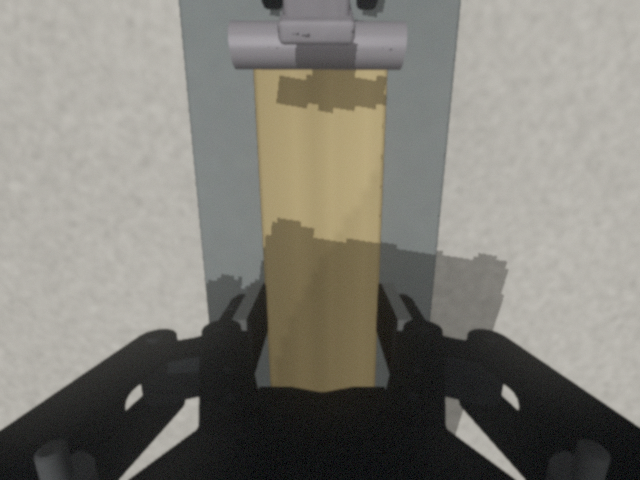

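The plate is under the raised bar (bar at (317,45)), and both board (187–454) and plate (256–387) are centred at about 321. I'll lower it, release and back off.

```bash
python3 -m pendant '[{"travel":[0,0,-0.05],"rotation":[0,0,0],"gripper":50},{"travel":[0,0,-0.04],"rotation":[0,0,0],"gripper":50},{"travel":[0,0,0],"rotation":[0,0,0],"gripper":50}]'
python3 -m pendant '[{"travel":[0,0,0],"rotation":[0,0,0],"gripper":80},{"travel":[0,0,0],"rotation":[0,0,0],"gripper":80},{"travel":[0,0,0.4],"rotation":[0,0,0],"gripper":80},{"travel":[-0.3,-0.05,0.7],"rotation":[0,0,0],"gripper":80},{"travel":[-0.3,-0.05,0.9],"rotation":[0,0,0],"gripper":80}]'
python3 -m pendant '[{"travel":[-0.3,-0.05,0.9],"rotation":[0,0,0],"gripper":50},{"travel":[0,0,0.4],"rotation":[0,0,0],"gripper":50},{"travel":[0,0,0],"rotation":[0,0,0],"gripper":50},{"travel":[0,0,0],"rotation":[0,0,0],"gripper":50}]'
python3 - <<'E'
from h import *
T=tcp();im=r.capture('wrist');cv2.imwrite('pics/w6.png',im[:,:,::-1]);print(T.round(4))
for n,z,zt in(('board',0,.012),('plate_mid',.016,.020)):
    print(n,[(np.round(d['pixel'],1).tolist(),round(d['confidence'],2),ray('wrist',d['pixel'],z,T).round(4)) for d in r.place_of('wrist',n)],
    [(np.round(d['pixel']).tolist(),round(d['confidence'],2),fit('wrist',d['region'],zt,T)) for d in r.silhouettes('wrist',n)])
E
```

```text
t: 12.48
ee_pos: [0.5165, 0.0195, 0.0107]
orientation: [[0.987, 0.158, -0.001], [0.158, -0.987, -0.0], [-0.001, -0.0, -1.0]]
wrist_force: [-2.5, 0.9, 3.8]
gripper_width: 0.0483
grasp_force: 41.9
t: 13.1
ee_pos: [0.4791, 0.0136, 0.1303]
orientation: [[0.987, 0.158, -0.003], [0.158, -0.987, 0.0], [-0.003, -0.001, -1.0]]
wrist_force: [1.1, 0.2, 0.4]
gripper_width: 0.0685
grasp_force: 0.0
t: 13.6
ee_pos: [0.4619, 0.0107, 0.2068]
orientation: [[0.987, 0.158, -0.003], [0.158, -0.987, 0.0], [-0.002, -0.001, -1.0]]
wrist_force: [-0.4, -1.0, -0.1]
gripper_width: 0.0426
grasp_force: 0.0
[[ 9.875e-01  1.577e-01 -2.500e-03  4.619e-01]
 [ 1.577e-01 -9.875e-01  3.000e-04  1.070e-02]
 [-2.400e-03 -7.000e-04 -1.000e+00  2.068e-01]
 [ 0.000e+00  0.000e+00  0.000e+00  1.000e+00]]
board [] [([295.0, 121.0], 0.73, array([534.8,  22.7, 248.4, 111.6,   8.8]))]
plate_mid [([165.2, 332.5], 0.72, array([0.3077, 0.1639, 0.016 ])), ([321.4, 137.9], 0.64, array([0.5425, 0.0228, 0.016 ]))] [([320.0, 133.0], 0.87, array([539.9,  22. , 157.7,  50.8,   9.5])), ([158.0, 297.0], 0.86, array([345.4, 168.5,  81.5,  50.1,  10.3])), ([12.0, 370.0], 0.69, array([233.7, 342.3,  56.1,  50.2, -38.4]))]
```

View pics/w6.png

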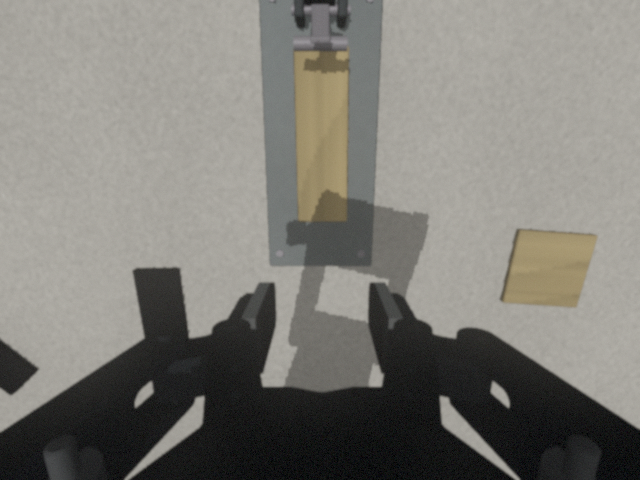

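Plate lies flat on the board (rows 50–221, columns 297–347). The gap from its near end to the board end works out at 49.8 mm (ideal 50), and it is centred laterally within about 1 mm. Now I'll pinch the open knob at about (0.629, 0.038).

```bash
python3 -m pendant '[{"travel":[0.9,0.15,0],"rotation":[0,0,0],"gripper":50},{"travel":[0.9,0.15,0],"rotation":[0,0,0],"gripper":50},{"travel":[0.7,0.12,-0.3],"rotation":[0,0,0],"gripper":50},{"travel":[0.28,0.05,-0.6],"rotation":[0,0,0],"gripper":50},{"travel":[0,0,-0.3],"rotation":[0,0,0],"gripper":50}]' 30
python3 -m pendant '[{"travel":[0,0,-0.4],"rotation":[0,0,0],"gripper":50},{"travel":[0,0,-0.4],"rotation":[0,0,0],"gripper":50},{"travel":[0,0,0],"rotation":[0,0,0],"gripper":50},{"travel":[0,0,0],"rotation":[0,0,0],"gripper":50}]'
python3 -m pendant '[{"travel":[0,0,0],"rotation":[0,0,0],"gripper":10},{"travel":[0,0,0],"rotation":[0,0,0],"gripper":10},{"travel":[0,0,0],"rotation":[0,0,0],"gripper":10},{"travel":[0,0,0],"rotation":[0,0,0],"gripper":10}]' 30
```

```text
t: 14.48
ee_pos: [0.6287, 0.039, 0.1329]
orientation: [[0.987, 0.158, -0.005], [0.158, -0.987, 0.0], [-0.005, -0.001, -1.0]]
wrist_force: [-0.0, 0.1, -0.1]
gripper_width: 0.0426
grasp_force: 0.0
t: 14.98
ee_pos: [0.6296, 0.0387, 0.0896]
orientation: [[0.988, 0.158, 0.001], [0.158, -0.988, -0.0], [0.001, 0.0, -1.0]]
wrist_force: [-0.3, 0.2, -0.3]
gripper_width: 0.0428
grasp_force: 0.0
t: 15.48
ee_pos: [0.6303, 0.0388, 0.0904]
orientation: [[0.988, 0.158, 0.002], [0.158, -0.988, -0.0], [0.002, 0.0, -1.0]]
wrist_force: [-1.7, -0.2, 6.6]
gripper_width: 0.0191
grasp_force: 33.1
```

```bash
python3 -m pendant '[{"travel":[-0.23,-0.04,-0.08],"rotation":[0,0,0],"gripper":10},{"travel":[-0.21,-0.03,-0.12],"rotation":[0,0,0],"gripper":10},{"travel":[-0.18,-0.03,-0.16],"rotation":[0,0,0],"gripper":10},{"travel":[-0.15,-0.02,-0.2],"rotation":[0,0,0],"gripper":10},{"travel":[-0.04,-0.01,-0.07],"rotation":[0,0,0],"gripper":10}]'
python3 -m pendant '[{"travel":[0,0,0],"rotation":[0,0,0],"gripper":10},{"travel":[0,0,0],"rotation":[0,0,0],"gripper":10}]'
python3 -m pendant '[{"travel":[0,0,0],"rotation":[0,0,0],"gripper":50},{"travel":[0,0,0],"rotation":[0,0,0],"gripper":50},{"travel":[0,0,0.4],"rotation":[0,0,0],"gripper":50},{"travel":[0,0,0.9],"rotation":[0,0,0],"gripper":50},{"travel":[-0.3,-0.05,0.9],"rotation":[0,0,0],"gripper":50}]'
python3 -m pendant '[{"travel":[-0.5,-0.08,0.8],"rotation":[0,0,0],"gripper":50},{"travel":[-0.5,-0.08,0.6],"rotation":[0,0,0],"gripper":50},{"travel":[0,0,0],"rotation":[0,0,0],"gripper":50},{"travel":[0,0,0],"rotation":[0,0,0],"gripper":50}]'
python3 - <<'E'
from h import *
T=tcp();im=r.capture('wrist');print(T.round(4))
for n,z,zt in(('board',0,.012),('plate_mid',.016,.020),('spare_mid',.004,.008)):
    print(n,[(np.round(d['pixel'],1).tolist(),round(d['confidence'],2),ray('wrist',d['pixel'],z,T).round(4)) for d in r.place_of('wrist',n)],
    [(np.round(d['pixel']).tolist(),round(d['confidence'],2),fit('wrist',d['region'],zt,T)) for d in r.silhouettes('wrist',n)])
s=r.capture('side')[170:320,140:440]
s=cv2.resize(s,(640,320),interpolation=cv2.INTER_CUBIC)
w=cv2.resize(im[0:280,220:460],(240,280))
o=np.zeros((600,640,3),np.uint8);o[:320]=s;o[320:,:240]=w
cv2.imwrite('pics/end.png',o[:,:,::-1])
E
```

```text
t: 16.1
ee_pos: [0.58, 0.0309, 0.0511]
orientation: [[0.987, 0.158, -0.001], [0.158, -0.987, -0.0], [-0.001, 0.0, -1.0]]
wrist_force: [-4.4, 0.5, 5.9]
gripper_width: 0.0189
grasp_force: 36.7
t: 16.35
ee_pos: [0.5799, 0.0308, 0.0509]
orientation: [[0.987, 0.158, -0.002], [0.158, -0.987, -0.0], [-0.002, -0.0, -1.0]]
wrist_force: [-5.6, -1.1, 5.4]
gripper_width: 0.0193
grasp_force: 36.6
t: 16.98
ee_pos: [0.5631, 0.028, 0.1838]
orientation: [[0.987, 0.158, -0.0], [0.158, -0.987, 0.0], [-0.0, -0.0, -1.0]]
wrist_force: [0.6, -0.1, -0.5]
gripper_width: 0.0426
grasp_force: 0.0
t: 17.48
ee_pos: [0.5028, 0.0184, 0.266]
orientation: [[0.987, 0.158, -0.0], [0.158, -0.987, 0.0], [-0.0, -0.0, -1.0]]
wrist_force: [0.2, -0.3, -0.8]
gripper_width: 0.0429
grasp_force: 0.0
[[ 9.875e-01  1.576e-01 -4.000e-04  5.028e-01]
 [ 1.576e-01 -9.875e-01  1.000e-04  1.840e-02]
 [-4.000e-04 -2.000e-04 -1.000e+00  2.660e-01]
 [ 0.000e+00  0.000e+00  0.000e+00  1.000e+00]]
board [] [([321.0, 151.0], 0.75, array([539.6,  23.2, 260.6, 110.6,   8.9]))]
plate_mid [([21.1, 343.7], 0.9, array([0.263 , 0.3871, 0.016 ])), ([321.3, 177.6], 0.79, array([0.5427, 0.0241, 0.016 ])), ([189.6, 340.3], 0.79, array([0.3038, 0.1643, 0.016 ]))] [([324.0, 184.0], 0.97, array([540.1,  22.9, 160.8,  50.6,   9.3])), ([34.0, 352.0], 0.88, array([257.4, 372. , 125. ,  58.5,  52.1])), ([185.0, 308.0], 0.84, array([348.5, 170.5,  78.6,  51.1,  10.8])), ([0.0, 242.0], 0.8, array([414.2, 394.6,  77. ,   6. ,  -5.1]))]
spare_mid [([513.1, 283.6], 0.77, array([ 0.4465, -0.246 ,  0.004 ]))] [([512.0, 286.0], 0.89, array([ 446.6, -243. ,   87.4,   86.4,  -85.2]))]
```

View pics/end.png

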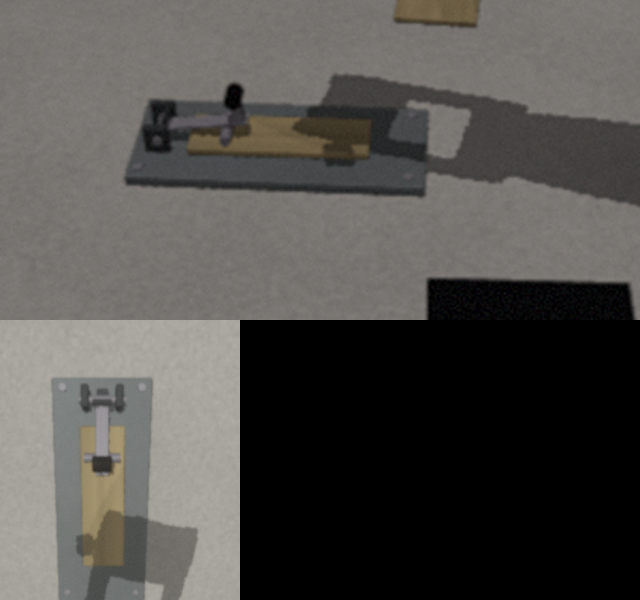

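The clip is down with its bar on the plate (knob at (234,96) in the side crop). The plate is at (540.1, 22.9) mm against the board's (539.6, 23.2), yaw 9.3° against 8.9°, and the square plate has not moved. The robot is clear, so I'm handing in.

```bash
python3 -c "
from plant import r
print(r.sign_off())"
```

```text
the job is handed in; nothing more can be done
None
```

I handed the job in at about 17.5 s of the 64 s allowed: the long wooden plate lies flat on the board, within about 1 mm of centre, the clip is shut on it, and the square plate was not touched.

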